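# Shut off the bench air line

## Robot

A 7-joint arm with a two-finger parallel gripper is mounted at the origin on the work surface. World frame = base frame: x ahead of the robot, y to its left, z up, the work surface at z = 0. Lengths are in m, angles in rad, forces in N, time in s.
With the tool pointing down it reaches from about 0.425 to 0.875 m from the base axis. Payload 9.9 kg.
Tool frame: the origin (TCP) lies at the very end of the fingers, on their centre line; the grasp point (between the pads) lies 19 mm behind it (robot.hold_point_z is the distance from the TCP to the grasp point, in m); z points along the fingers, y is the line along which they close (so a half turn about z gives the same grasp; the last joint's range is limited). The gripper opens to 85 mm and grips with 20 to 120 N. Pads are 22 mm wide; open, the fingers measure 114 mm over their backs; the gripper's body (76 mm by 85 mm) begins 54 mm behind the grasp point. The pads swing forward as they close: fully open they stand 13 mm farther back than shut.
Start: joints at [1.175, 0.576, 0.025, 1.437, -0.015, 1.129, -0.057], TCP at [0.207, -0.642, 0.231] pointing down, gripper open.
Joint ranges: [-2.76, 2.76], [-0.34, 2.15], [-1.52, 1.57], [0.19, 2.46], [-1.09, 4.23], [0.17, 1.99], [-2.82, 2.82]. Speed limits (rad/s): [2.22, 2.22, 3.01, 3.01, 3.14, 3.14, 3.14].

## Interface

Orientations are given as [roll, pitch, yaw] about the fixed x, y, z axes, in that order (R = Rz(yaw) Ry(pitch) Rx(roll)).
In Python, from rig import robot, snapshot, camera_model, job gives the robot as it stands.
- The arm moves only by the tool move_arm, never from a script. Its argument "rows" is a list of rows, each an object of numbers: "ax", "ay", "az": the turn, a rotation vector about the tool's x, y, z in rad; "tx", "ty", "tz": the shift along the tool's x, y, z in cm; "claw": the opening in per cent of the stroke, from 0 (shut) to 100 (fully open). A call has 1 to 12 rows; each row is the pose to reach, as a shift and turn from the pose commanded when the call began, along the tool's axes at that moment; what a row does not reach only later rows make up. A row lasts 1/12 s, in which the tool goes at most 41.7 mm and 7.16 degrees, less where a joint would pass 70% of its speed; a pose out of reach is approached as far as the arm can. A call with a gripper value outside its range is refused whole. The fingers move at their own pace and stop on an object; "grip_force" is the grip in N (left out, the last holds). Time passes only in rows, so rows that repeat a pose let the fingers close. It gives the time, the measured TCP pose, the force, the opening and the grip force at its end, in the units of the state.
- robot.get_state(): the state, without advancing time (a new reading comes with each control period).
- snapshot(name): name is "scene" or "top" or "wrist"; returns the picture (420x560x3 uint8, blue, green, red); there is no depth.
- camera_model(name): a dict with "mtx" (3x3 intrinsics, pixels), "extrinsics" (4x4, takes a point from camera to world coordinates); the wrist camera has in their place "tool_from_camera" (4x4, takes a point from camera to tool coordinates, whose origin is the TCP and whose axes are the flange's). Camera axes: x right, y up, looking along -z (the intrinsics and any distortion apply to the point x, -y, -z); pixel columns grow to the right and rows downward; lengths in m; the calibration is good to about 2 mm. A picture is of the moment at which its call begins: read the wrist's pose just before it. camera_model takes no time and is no camera call.
- job.close_job(): hands the job in; it is judged then, once.
The state is a dict: "time_s": time; "joints": joint angles; "joint_vel": joint speeds; "joint_efforts": joint torques, N m; "tcp_pos": TCP position; "orientation": TCP orientation; "contact_force": force on the tool from outside, world axes, zero at the start; "wrist_torque": the same for the moment, N m; "gripper_width": opening from 0.0 (shut) to 1.0 (fully open); "finger_force": force on a finger pad.
Only numpy, scipy, OpenCV 4.12 (cv2) and the standard library are available. Lean on these libraries where they do the work, as an engineer would, in place of code of your own. Each camera call takes 0.05 s, during which the arm holds its last target. There are 200 camera calls.

## Task

Shut off the air to the drill-press bench: push the metal cover of the grey valve box along its guides by its upright handle, off the valve bay and all the way to the stop at the other end of the box, so that the two valve levers are revealed. Then push the lever with the round knob on its end fully shut, square across its pipe, and finish clear of everything. Push only: do not lift the cover off its guides, and leave the other lever and the things lying around the box as they are.

Things in the scene. Friction and masses are not known exactly. Their poses are not given: they have to be found in the camera images.
- box: Grey steel valve box fixed to the bench, z up, 262 mm wide (its x), 344 mm long (its y, along which the cover slides; y from -168 to +176 mm). Origin on the bench. It is an open valve bay at the -y end and a closed deck (top 68 mm above the bench, y over -10 mm) where the cover parks. Dark guide strips on both long edges (x 123 to 131 mm either side) rise to 82 mm.
- cover: Loose aluminium plate, 240 mm (x) by 158 mm (y) by 5 mm, 0.35 to 0.7 kg, axes as the box. Origin: centre of its underside, 70 mm above the bench. It lies on the box walls with 3 mm play to each guide strip and slides with a few newtons. At the start it hides the bay (centre about y = -84 mm in the box frame); against the stop its centre is at y = +89 mm, x = 0.
- handle (a point): Top middle of the cover's upright handle bar: 90 mm long (box x), 12 mm thick (box y), standing on the plate from 75 to 105 mm above the bench, 60 mm from the cover's centre towards the box's +y.
- stop (a point): Middle of the inner face of the stop bar at the box's +y end, 70 mm above the bench, at y = 168 mm in the box frame; the cover's +y edge meets it. The bar is 8 mm thick, its top 82 mm above the bench.
- bay (a point): Centre of the open top of the valve bay, 70 mm above the bench, at the box's y = -85 mm. The opening is 226 mm (x) by 150 mm (y); its floor is 6 mm above the bench.
- knob_pivot (a point): On the pivot axis of the lever to shut, 50 mm above the bench. This valve sits on either of two places in the bay: x = +55 or -35 mm, y -129 to -121 mm in the box frame. The brass pipe under the lever runs along the box's y; its top is 32 mm above the bench (37 mm at the pivot).
- knob_tip (a point): On the axis of the round knob on the lever to shut, 58 mm from the pivot, 50 mm above the bench. The lever is a steel bar 12 mm wide, 38 to 50 mm above the bench, ending 70 mm from the pivot; the knob is an upright steel cylinder 28 mm across, 36 to 64 mm above the bench.
- lever_knob (a joint): Angle of the lever with the knob, rad: 0 = fully open, lever along the pipe towards the box's +y; 1.571 = fully shut, against its stop, lever across the pipe towards the box's -x. It turns counterclockwise seen from above, needs about 0.12 N m (2 N at the knob), and stays where it is left. It starts between 0 and 0.35.
- plain_pivot (a point): The same point on the pivot of the other lever, which must be left alone; it sits on the other of the two places.
- plain_tip (a point): Point on the plain lever 58 mm from its pivot, 50 mm above the bench. The same bar without a knob, ending 70 mm from the pivot.
- lever_plain (a joint): Angle of the plain lever, measured in the same way; starts between 0 and 0.2, must not be changed.
- lining_roll: Black ring of brake lining lying flat on the bench beyond the box's +y end, 110 mm across, 60 mm high; origin at the centre of its underside. Leave alone.
- tin: Grey tin standing beyond the box's -y end, 64 mm across, 85 mm high; origin at the centre of its underside. Leave alone.
- wrench: Steel wrench lying on the bench beyond the box's +y end, roughly along the box's y; origin under its middle. Leave alone.

How it is judged:
On the way, in this order (a step that is already met when the one before it is completed fails the run):
1. the cover is pushed along to its stop, the valve bay fully open (y of cover in the frame of box above 0.074 m), for 0.2 s.
2. the lever with the knob is fully shut (value of joint lever_knob above 1.44 rad), for 0.2 s.
At the end, for the whole second after the job is handed in: The cover lies flat in its guides within 15 mm of the stop (its centre more than 74 mm along the box's y), the lever with the knob stands at 1.44 rad or more of its 1.571 rad (within 8 degrees of the shut stop), the plain lever's tip is within 12 mm of where it began, and the cover is at rest (y of cover in the frame of box above 0.074 m and z of cover in the frame of box below 0.078 m and angle between cover's own z axis and vertical below 0.05 rad and value of joint lever_knob above 1.44 rad and distance of plain_tip from where it was at the start of the episode below 0.012 m and linear speed of cover below 0.01 m/s); the robot touches nothing.
It fails at once if the cover is lifted or tipped out of its guides (z of cover in the frame of box above 0.085 m or angle between cover's own z axis and vertical above 0.15 rad).
It fails at once if the plain lever is moved (distance of plain_tip from where it was at the start of the episode above 0.012 m).
It fails at once if the roll, the tin or the wrench is moved (distance of any of lining_roll, tin, wrench from where it was at the start of the episode above 0.02 m).
It also fails if it takes over 48 s, if anything falls off the work surface, if the arm or the gripper's body presses on something with over 40 N, if the wrist force passes 120 N, or if a joint passes its speed limit or range.

## Working session

There is one attempt and no reset: what is moved stays moved. The work goes in short steps, Python scripts to look and compute and a tool call to move; the robot and the scene stay as the last step left them, time stands still between calls to the robot, and variables do not carry over. Pictures are saved under pics/ and viewed, at most 10 in all, crops included, and the job is handed in when it is done.

Besides the shell and the picture viewer there is one more tool, called after ">>>" by a JSON object that holds its "method" and its "body", one argument or row to a line. move_arm: Moves the arm, as the interface text tells. Its arguments: {"type":"object","properties":{"rows":{"type":"array"},"grip_force":{"type":"number"}},"required":["rows"]}

```bash
mkdir -p pics; ls
python3 - <<'E'
from rig import robot,snapshot,camera_model
import cv2,numpy as np
np.set_printoptions(precision=4,suppress=True)
s=robot.get_state();print(s)
for n in("top","scene"):
    cv2.imwrite(f"pics/{n}0.png",snapshot(n)); print(n,camera_model(n))
print(camera_model("wrist"))
E
```

```text
pics
{'time_s': 0.0, 'joints': array([ 1.1752,  0.5765,  0.0248,  1.4379, -0.015 ,  1.129 , -0.0565]), 'joint_vel': array([-0.0014, -0.0012, -0.    ,  0.0005, -0.0003, -0.0004,  0.0013]), 'joint_efforts': array([ -0.0007, -76.5759,   2.2506, -28.5976,   0.0154,   0.0127,
         0.    ]), 'tcp_pos': array([ 0.2069, -0.642 ,  0.2305]), 'orientation': array([-3.1399,  0.0001,  0.3118]), 'contact_force': array([-0.375 , -0.0212,  0.0902]), 'wrist_torque': array([ 0.0266,  0.0378, -0.0611]), 'finger_force': 0.0, 'gripper_width': 0.9985451844125228}
top {'mtx': array([[393.4645,   0.    , 276.0031],
       [  0.    , 393.4645, 213.2976],
       [  0.    ,   0.    ,   1.    ]]), 'extrinsics': array([[-0.0119,  0.9938, -0.1104,  0.4341],
       [-0.9997, -0.0097,  0.0207,  0.0434],
       [ 0.0195,  0.1106,  0.9937,  0.9216],
       [ 0.    ,  0.    ,  0.    ,  1.    ]])}
scene {'mtx': array([[544.0876,   0.    , 278.2002],
       [  0.    , 544.0876, 210.9007],
       [  0.    ,   0.    ,   1.    ]]), 'extrinsics': array([[ 0.507 , -0.6805,  0.5291,  1.2327],
       [ 0.8618,  0.411 , -0.2972, -0.3521],
       [-0.0152,  0.6067,  0.7948,  1.1012],
       [ 0.    ,  0.    ,  0.    ,  1.    ]])}
{'mtx': array([[368.7948,   0.    , 280.4139],
       [  0.    , 368.7948, 209.7173],
       [  0.    ,   0.    ,   1.    ]]), 'tool_from_camera': array([[-0.0002,  0.948 ,  0.3183,  0.0819],
       [ 1.    ,  0.0003, -0.0002,  0.0013],
       [-0.0002,  0.3183, -0.948 , -0.1428],
       [ 0.    ,  0.    ,  0.    ,  1.    ]])}
```

View pics/top0.png

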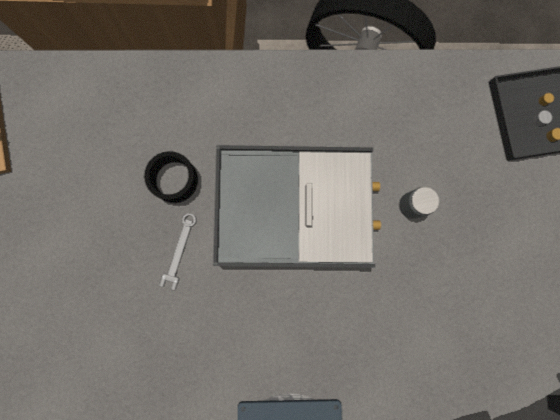

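View pics/scene0.png

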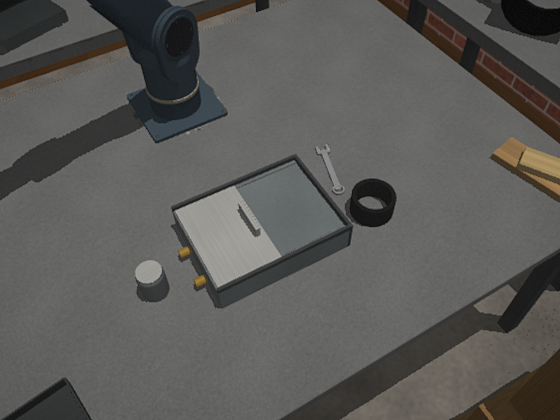

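The top view shows the box at cols 216-374, rows 147-268. The cover is on the right half, the handle at (309,205), the roll at (172,178), the wrench at (180,250) and the tin at (424,201). Box +y points image-left, which is world +y. Next I'll cast rays.

```bash
cat > h.py <<'E'
from rig import robot,snapshot,camera_model
import cv2,numpy as np
from scipy.spatial.transform import Rotation as R
np.set_printoptions(precision=4,suppress=True)
def T_wrist(s):
    T=np.eye(4);T[:3,:3]=R.from_euler('xyz',s['orientation']).as_matrix();T[:3,3]=s['tcp_pos']
    return T@camera_model("wrist")["tool_from_camera"]
def cast(px,z,name,T=None):
    m=camera_model(name);T=m["extrinsics"] if T is None else T
    p=np.c_[np.atleast_2d(px),np.ones(len(np.atleast_2d(px)))]@np.linalg.inv(m["mtx"]).T
    d=(p*[1,-1,-1])@T[:3,:3].T
    return T[:3,3]+d*((z-T[2,3])/d[:,2])[:,None]
def proj(P,name,T=None):
    m=camera_model(name);T=m["extrinsics"] if T is None else T
    q=(np.atleast_2d(P)-T[:3,3])@T[:3,:3]; q=q*[1,-1,-1]@m["mtx"].T
    return q[:,:2]/q[:,2:]
E
python3 - <<'E'
from h import *
im=cv2.imread("pics/top0.png");hsv=cv2.cvtColor(im,cv2.COLOR_BGR2HSV)
m=(hsv[...,2]>125).astype(np.uint8); m[:140]=0;m[275:]=0
n,l,st,c=cv2.connectedComponentsWithStats(m)
for i in range(1,n):
    if st[i,4]>150:
        ct=max(cv2.findContours((l==i).astype(np.uint8),0,cv2.CHAIN_APPROX_NONE)[0],key=len)[:,0].astype(float)
        z=.075 if st[i,4]>2000 else .085
        P=cast(ct,z,"top")[:,:2].astype(np.float32)
        r=cv2.minAreaRect(P*1000);print(st[i],c[i],r)
# strips corners by eye
print(cast([[217,147],[372,148],[374,268],[216,267]],.082,"top"))
print("handle",cast([[309,205],[307,183],[308.5,227]],.105,"top"))
print("pipes",cast([[376,187],[377,226]],.02,"top"))
s=cv2.imread("pics/scene0.png")
print("scene strip corners",cast([[297,156],[351,230],[174,209]],.082,"scene"))
E
```

```text
[    0   140   215   135 10223] [ 82.0661 200.9171] ((548.1884765625, 389.7485656738281), (458.79400634765625, 290.2571105957031), 89.65785217285156)
[319 140  41   6 169] [339.4675 142.3964] ((681.6456909179688, -113.94511413574219), (88.18474578857422, 11.255167007446289), 89.65779876708984)
[  219   140   341   135 27929] [369.7676 208.1708] ((543.0477905273438, -229.56256103515625), (753.9749145507812, 296.4713134765625), 89.27053833007812)
[222 151  54   4 154] [247.5649 152.0455] ((661.493896484375, 84.15823364257812), (115.18365478515625, 6.504791736602783), 88.44340515136719)
[161 166  26  26 311] [175.2476 176.836 ] ((608.2191772460938, 241.98171997070312), (47.14137649536133, 58.37113571166992), 55.812950134277344)
[ 117  185   99   90 2488] [184.373  247.2452] ((492.6917419433594, 262.60260009765625), (191.60792541503906, 206.66217041015625), 1.702207326889038)
[[ 0.6741  0.153   0.082 ]
 [ 0.6697 -0.1869  0.082 ]
 [ 0.4083 -0.1809  0.082 ]
 [ 0.4146  0.1539  0.082 ]]
handle [[ 0.5416 -0.043   0.105 ]
 [ 0.5884 -0.0398  0.105 ]
 [ 0.4954 -0.041   0.105 ]]
pipes [[ 0.5937 -0.2096  0.02  ]
 [ 0.5024 -0.2083  0.02  ]]
scene strip corners [[ 0.4271  0.1595  0.082 ]
 [ 0.6878  0.1439  0.082 ]
 [ 0.4215 -0.1796  0.082 ]]
```

Run:
```python
from h import *
for name in("top","scene"):
    im=cv2.imread(f"pics/{name}0.png").astype(int);
    g=im.mean(2); sat=im[...,0]-im[...,2]
    ref=(350,240) if name=="top" else (215,240)
    print(name,"cover px",im[ref[1],ref[0]],"deck",im[210,250] if name=="top" else im[200,290])
    m=(g>135).astype(np.uint8)
    n,l,st,c=cv2.connectedComponentsWithStats(m,connectivity=4)
    k=l[ref[1],ref[0]]; print(st[k])
    ct=max(cv2.findContours((l==k).astype(np.uint8),0,cv2.CHAIN_APPROX_NONE)[0],key=len)[:,0].astype(float)
    P=cast(ct,.075,name)[:,:2].astype(np.float32)
    r=cv2.minAreaRect(P*1000);print(r)
```

```text
top cover px [178 186 195] deck [130 133 130]
[ 297  152   76  110 7998]
((542.6444091796875, -102.19308471679688), (162.85382080078125, 240.0545196533203), 88.32142639160156)
scene cover px [151 158 158] deck [107 107 102]
[ 175  186  106  101 5552]
((540.6714477539062, -103.04310607910156), (157.4774627685547, 237.95016479492188), 88.69072723388672)
```

>>> {"method": "move_arm", "body": {
  "rows": [
    {"tx": 4, "ty": -3.5, "az": -0.1, "claw": 45},
    {"tx": 8, "ty": -7, "az": -0.2, "claw": 45},
    {"tx": 12, "ty": -10.4, "az": -0.3, "claw": 45},
    {"tx": 16, "ty": -13.9, "az": -0.4, "claw": 45},
    {"tx": 20, "ty": -17.4, "az": -0.5, "claw": 45},
    {"tx": 24, "ty": -20.9, "az": -0.6, "claw": 45},
    {"tx": 28, "ty": -24.4, "az": -0.7, "claw": 45},
    {"tx": 32, "ty": -27.8, "az": -0.8, "claw": 45},
    {"tx": 36, "ty": -31.3, "az": -0.9, "claw": 45},
    {"tx": 40, "ty": -34.8, "az": -1.0, "claw": 45},
    {"tx": 44, "ty": -38.3, "az": -1.12, "claw": 45},
    {"tx": 49.1, "ty": -42.7, "az": -1.233, "claw": 45}
  ]
}}

```text
validation failed for argument at $.ro...
```

>>> {"method": "move_arm", "body": {
  "rows": [
    {"ax": 0, "ay": 0, "az": -0.1, "tx": 4, "ty": -3.5, "tz": 0, "claw": 45}
  ]
}}

```text
time_s: 0.18
tcp_pos: [0.2224, -0.6116, 0.23]
orientation: [3.141, 0.005, 0.402]
contact_force: [-1.2, 0.5, 0.2]
gripper_width: 0.884
finger_force: 0.0
```

>>> {"method": "move_arm", "body": {
  "rows": [
    {"ax": 0, "ay": 0, "az": -0.1, "tx": 3.2, "ty": -2.3, "tz": 0, "claw": 45},
    {"ax": 0, "ay": 0, "az": -0.2, "tx": 6.4, "ty": -4.6, "tz": 0, "claw": 45},
    {"ax": 0, "ay": 0, "az": -0.3, "tx": 9.6, "ty": -6.8, "tz": 0, "claw": 45},
    {"ax": 0, "ay": 0, "az": -0.4, "tx": 12.8, "ty": -9, "tz": 0, "claw": 45},
    {"ax": 0, "ay": 0, "az": -0.5, "tx": 16, "ty": -11.3, "tz": 0, "claw": 45},
    {"ax": 0, "ay": 0, "az": -0.6, "tx": 19.2, "ty": -13.6, "tz": 0, "claw": 45},
    {"ax": 0, "ay": 0, "az": -0.7, "tx": 22.4, "ty": -15.8, "tz": 0, "claw": 45},
    {"ax": 0, "ay": 0, "az": -0.8, "tx": 25.6, "ty": -18, "tz": 0, "claw": 45},
    {"ax": 0, "ay": 0, "az": -0.9, "tx": 28.8, "ty": -20.3, "tz": 0, "claw": 45},
    {"ax": 0, "ay": 0, "az": -1.0, "tx": 32, "ty": -22.6, "tz": 0, "claw": 45},
    {"ax": 0, "ay": 0, "az": -1.1, "tx": 35.2, "ty": -24.8, "tz": 0, "claw": 45},
    {"ax": 0, "ay": 0, "az": -1.133, "tx": 38.4, "ty": -27, "tz": 0, "claw": 45}
  ]
}}

```text
time_s: 1.18
tcp_pos: [0.4727, -0.2039, 0.2312]
orientation: [-3.141, 0.0, 1.55]
contact_force: [1.2, -0.2, 0.8]
gripper_width: 0.447
finger_force: 0.0
```

Run:
```python
from h import *
s=robot.get_state();print(s)
```

```text
{'time_s': 1.1833, 'joints': array([ 0.6015,  0.3556, -0.392 ,  1.8455,  0.1618,  0.9719,  0.1196]), 'joint_vel': array([-0.7688,  0.1042, -0.1872, -0.1393,  0.11  ,  0.0687, -0.6976]), 'joint_efforts': array([  5.9568, -58.0179,  -3.0633, -24.1714,  -0.2434,   0.0779,
         2.5992]), 'tcp_pos': array([ 0.4727, -0.2039,  0.2312]), 'orientation': array([-3.1413,  0.    ,  1.5505]), 'contact_force': array([ 1.1996, -0.2108,  0.8175]), 'wrist_torque': array([-0.0455, -0.0103, -0.0085]), 'finger_force': 0.0, 'gripper_width': 0.44743611790190124}
```

>>> {"method": "move_arm", "body": {
  "rows": [
    {"ax": 0, "ay": 0, "az": 0, "tx": 3, "ty": 1.7, "tz": 0.5, "claw": 45},
    {"ax": 0, "ay": 0, "az": 0, "tx": 6, "ty": 3.4, "tz": 1.5, "claw": 45},
    {"ax": 0, "ay": 0, "az": 0, "tx": 9, "ty": 5.1, "tz": 2.5, "claw": 45},
    {"ax": 0, "ay": 0, "az": 0, "tx": 11.2, "ty": 6.8, "tz": 4, "claw": 45},
    {"ax": 0, "ay": 0, "az": 0, "tx": 11.7, "ty": 6.8, "tz": 6, "claw": 45},
    {"ax": 0, "ay": 0, "az": 0, "tx": 11.7, "ty": 6.8, "tz": 6, "claw": 45},
    {"ax": 0, "ay": 0, "az": 0, "tx": 11.7, "ty": 6.8, "tz": 6, "claw": 45}
  ]
}}

```text
time_s: 1.77
tcp_pos: [0.5423, -0.0905, 0.1705]
orientation: [-3.138, 0.0, 1.546]
contact_force: [-0.3, -0.3, -0.2]
gripper_width: 0.445
finger_force: 0.0
```

Run:
```python
from h import *
s=robot.get_state();print(s['tcp_pos'],s['orientation'])
T=T_wrist(s)
cv2.imwrite("pics/w1.png",snapshot("wrist"))
print(proj([[.543,-.0426,.105],[.4983,-.0412,.105],[.588,-.0438,.105]],"wrist",T))
```

```text
[ 0.5423 -0.0905  0.1705] [-3.1384  0.0001  1.5455]
[[279.206  147.0746]
 [199.8552 146.5767]
 [359.1333 147.2038]]
```

View pics/w1.png

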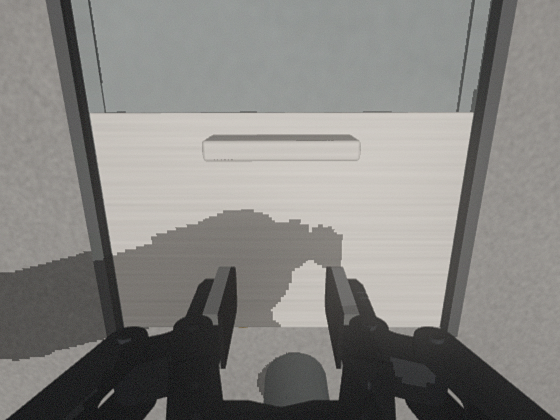

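The wrist view shows the handle top at cols 203-360, rows 140-160. That is within 2 mm of the prediction, so I'll descend behind it and push.

>>> {"method": "move_arm", "body": {
  "rows": [
    {"ax": 0, "ay": 0, "az": 0, "tx": 0, "ty": 0, "tz": 3, "claw": 45},
    {"ax": 0, "ay": 0, "az": 0, "tx": 0, "ty": 0, "tz": 6, "claw": 45},
    {"ax": 0, "ay": 0, "az": 0, "tx": 0, "ty": 0.1, "tz": 8, "claw": 45},
    {"ax": 0, "ay": 0, "az": 0, "tx": 0, "ty": 0.1, "tz": 8.7, "claw": 45},
    {"ax": 0, "ay": 0, "az": 0, "tx": 0.8, "ty": 0.1, "tz": 8.7, "claw": 45},
    {"ax": 0, "ay": 0, "az": 0, "tx": 1.6, "ty": 0.1, "tz": 8.7, "claw": 45},
    {"ax": 0, "ay": 0, "az": 0, "tx": 2.4, "ty": 0.1, "tz": 8.7, "claw": 45},
    {"ax": 0, "ay": 0, "az": 0, "tx": 3, "ty": 0.1, "tz": 8.7, "claw": 45},
    {"ax": 0, "ay": 0, "az": 0, "tx": 3.6, "ty": 0.1, "tz": 8.7, "claw": 45},
    {"ax": 0, "ay": 0, "az": 0, "tx": 4.2, "ty": 0.1, "tz": 8.7, "claw": 45}
  ]
}}

```text
time_s: 2.65
tcp_pos: [0.5461, -0.0488, 0.0854]
orientation: [3.14, 0.001, 1.544]
contact_force: [-0.3, -5.2, 4.3]
gripper_width: 0.45
finger_force: 2.5
```

>>> {"method": "move_arm", "body": {
  "rows": [
    {"ax": 0, "ay": 0, "az": 0, "tx": 1.2, "ty": 0, "tz": 0, "claw": 45},
    {"ax": 0, "ay": 0, "az": 0, "tx": 2.4, "ty": 0, "tz": 0, "claw": 45},
    {"ax": 0, "ay": 0, "az": 0, "tx": 3.6, "ty": 0, "tz": 0, "claw": 45},
    {"ax": 0, "ay": 0, "az": 0, "tx": 4.8, "ty": 0, "tz": 0, "claw": 45},
    {"ax": 0, "ay": 0, "az": 0, "tx": 6, "ty": 0, "tz": 0, "claw": 45},
    {"ax": 0, "ay": 0, "az": 0, "tx": 7.2, "ty": 0, "tz": 0, "claw": 45},
    {"ax": 0, "ay": 0, "az": 0, "tx": 8.4, "ty": 0, "tz": 0, "claw": 45},
    {"ax": 0, "ay": 0, "az": 0, "tx": 9.6, "ty": 0, "tz": 0, "claw": 45},
    {"ax": 0, "ay": 0, "az": 0, "tx": 10.6, "ty": 0, "tz": 0, "claw": 45},
    {"ax": 0, "ay": 0, "az": 0, "tx": 11.4, "ty": 0, "tz": 0, "claw": 45},
    {"ax": 0, "ay": 0, "az": 0, "tx": 12, "ty": 0, "tz": 0, "claw": 45}
  ]
}}

```text
time_s: 3.57
tcp_pos: [0.5486, 0.0723, 0.0846]
orientation: [3.141, 0.0, 1.545]
contact_force: [0.6, -5.3, 4.1]
gripper_width: 0.452
finger_force: 2.5
```

Target TCP y is about 0.113. I'll creep the rest of the way while watching the force.

>>> {"method": "move_arm", "body": {
  "rows": [
    {"ax": 0, "ay": 0, "az": 0, "tx": 0.6, "ty": 0, "tz": 0, "claw": 45},
    {"ax": 0, "ay": 0, "az": 0, "tx": 1.2, "ty": 0, "tz": 0, "claw": 45},
    {"ax": 0, "ay": 0, "az": 0, "tx": 1.8, "ty": 0, "tz": 0, "claw": 45},
    {"ax": 0, "ay": 0, "az": 0, "tx": 2.3, "ty": 0, "tz": 0, "claw": 45},
    {"ax": 0, "ay": 0, "az": 0, "tx": 2.8, "ty": 0, "tz": 0, "claw": 45},
    {"ax": 0, "ay": 0, "az": 0, "tx": 3.2, "ty": 0, "tz": 0, "claw": 45},
    {"ax": 0, "ay": 0, "az": 0, "tx": 3.5, "ty": 0, "tz": 0, "claw": 45},
    {"ax": 0, "ay": 0, "az": 0, "tx": 3.7, "ty": 0, "tz": 0, "claw": 45}
  ]
}}

```text
time_s: 4.23
tcp_pos: [0.5495, 0.1087, 0.0843]
orientation: [-3.141, 0.0, 1.545]
contact_force: [0.6, -5.3, 4.8]
gripper_width: 0.446
finger_force: 2.6
```

>>> {"method": "move_arm", "body": {
  "rows": [
    {"ax": 0, "ay": 0, "az": 0, "tx": 0.2, "ty": 0, "tz": 0, "claw": 45},
    {"ax": 0, "ay": 0, "az": 0, "tx": 0.4, "ty": 0, "tz": 0, "claw": 45},
    {"ax": 0, "ay": 0, "az": 0, "tx": 0.5, "ty": 0, "tz": 0, "claw": 45},
    {"ax": 0, "ay": 0, "az": 0, "tx": 0.5, "ty": 0, "tz": 0, "claw": 45}
  ]
}}

```text
time_s: 4.57
tcp_pos: [0.5496, 0.1134, 0.0843]
orientation: [-3.142, 0.0, 1.545]
contact_force: [-0.5, -4.9, 3.0]
gripper_width: 0.447
finger_force: 2.3
```

>>> {"method": "move_arm", "body": {
  "rows": [
    {"ax": 0, "ay": 0, "az": 0, "tx": 0.2, "ty": 0, "tz": 0, "claw": 45},
    {"ax": 0, "ay": 0, "az": 0, "tx": 0.3, "ty": 0, "tz": 0, "claw": 45},
    {"ax": 0, "ay": 0, "az": 0, "tx": 0.4, "ty": 0, "tz": 0, "claw": 45},
    {"ax": 0, "ay": 0, "az": 0, "tx": 0.4, "ty": 0, "tz": 0, "claw": 45}
  ]
}}

```text
time_s: 4.9
tcp_pos: [0.5496, 0.1135, 0.0842]
orientation: [-3.141, 0.005, 1.542]
contact_force: [0.6, -14.9, 8.1]
gripper_width: 0.448
finger_force: 7.8
```

The force jumped to 15 N, so the cover is at the stop. I'll back off, rise and look into the bay.

>>> {"method": "move_arm", "body": {
  "rows": [
    {"ax": 0, "ay": 0, "az": 0, "tx": -1.5, "ty": 0, "tz": 0, "claw": 45},
    {"ax": 0, "ay": 0, "az": 0, "tx": -3, "ty": 0, "tz": 0, "claw": 45},
    {"ax": 0, "ay": 0, "az": 0, "tx": -5, "ty": 0, "tz": -3, "claw": 0},
    {"ax": 0, "ay": 0, "az": 0, "tx": -8, "ty": 0, "tz": -6, "claw": 0},
    {"ax": 0, "ay": 0, "az": 0, "tx": -11.5, "ty": 0, "tz": -8, "claw": 0},
    {"ax": 0, "ay": 0, "az": 0, "tx": -15, "ty": 0, "tz": -10, "claw": 0},
    {"ax": 0, "ay": 0, "az": 0, "tx": -19, "ty": 0, "tz": -11, "claw": 0},
    {"ax": 0, "ay": 0, "az": 0, "tx": -23, "ty": 0, "tz": -11.5, "claw": 0},
    {"ax": 0, "ay": 0, "az": 0, "tx": -27, "ty": 0, "tz": -11.5, "claw": 0},
    {"ax": 0, "ay": 0, "az": 0, "tx": -30, "ty": 0, "tz": -11.5, "claw": 0},
    {"ax": 0, "ay": 0, "az": 0, "tx": -30, "ty": 0, "tz": -11.5, "claw": 0},
    {"ax": 0, "ay": 0, "az": 0, "tx": -30, "ty": 0, "tz": -11.5, "claw": 0}
  ]
}}

```text
time_s: 5.9
tcp_pos: [0.5419, -0.1835, 0.1988]
orientation: [3.141, -0.001, 1.542]
contact_force: [0.6, 0.4, 0.3]
gripper_width: 0.002
finger_force: 0.0
```

Run:
```python
from h import *
s=robot.get_state();print(s['tcp_pos'],s['orientation'])
np.save("T2.npy",T_wrist(s))
cv2.imwrite("pics/w2.png",snapshot("wrist"))
```

```text
[ 0.5419 -0.1835  0.1988] [ 3.1415 -0.001   1.5416]
```

View pics/w2.png

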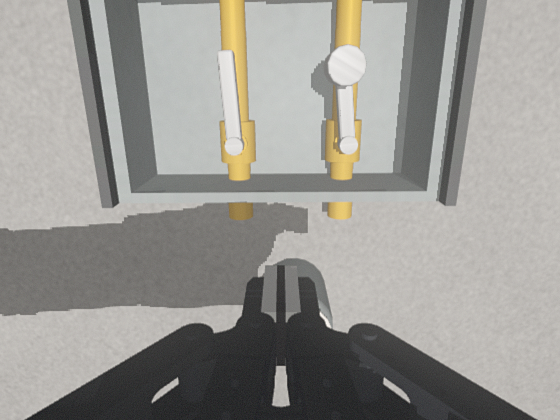

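The bay is open. The knob lever is on the right at box x=+55: knob top (346,66), pivot (348,145). The plain lever is on the left: pivot (234,146), tip (226,55). Next I'll compute the push path.

Run:
```python
from h import *
T=np.load("T2.npy");im=cv2.imread("pics/w2.png")
c=cast([[346,66]],.064,"wrist",T)[0];p=cast([[348,145]],.052,"wrist",T)[0]
print("knob",c,"pivot",p,"r",np.hypot(*(c-p)[:2]))
pp=cast([[234,146]],.052,"wrist",T)[0];pt=cast([[226,55]],.05,"wrist",T)[0]
print("plain",pp,pt,np.hypot(*(pt-pp)[:2]))
print("opening x at y rows ~ (walls top .07)",cast([[131,193],[428,191]],.07,"wrist",T))
th=-.026
ex=np.array([np.cos(th),np.sin(th)]);ey=np.array([-np.sin(th),np.cos(th)])
d=(c-p)[:2];a0=np.arctan2(-d@ex,d@ey);print("angle",a0)
O=np.array([.5437,-.0186]);print("box coords: knob piv",(p[:2]-O)@ex,(p[:2]-O)@ey)
s=robot.get_state();q=s['tcp_pos'][:2]
for a in [a0-.15,a0,.2,.4,.6,.8,1.0,1.2,1.4,1.5,1.571,1.65]:
    u=-np.sin(a)*ex+np.cos(a)*ey; n=np.cos(a)*ex+np.sin(a)*ey  # n: clockwise side
    off=min(14+14.5/abs(np.cos(a))if abs(np.cos(a))>.1 else 99,14+11/max(abs(np.sin(a)),.1),32)
    r=.056-.006*a/1.57
    P=p[:2]+r*u+off/1000*n
    D=P-q; print(round(a,2),off.round(1) if hasattr(off,'round') else off,P,"tx,ty cm",100*D@ey,100*D@ex)
```

```text
knob [ 0.5911 -0.0909  0.064 ] pivot [ 0.5963 -0.1482  0.052 ] r 0.057487169428827936
plain [ 0.5071 -0.1463  0.052 ] [ 0.5056 -0.0802  0.05  ] 0.06612008512332922
opening x at y rows ~ (walls top .07) [[ 0.4282 -0.1771  0.07  ]
 [ 0.6552 -0.1822  0.07  ]]
angle 0.11550085724546036
box coords: knob piv 0.05593501021462353 -0.1281906672737288
-0.03 28.5 [ 0.6281 -0.0939] tx,ty cm 8.980536786865226 8.363628929664005
0.12 28.6 [ 0.6198 -0.0903] tx,ty cm 9.317434066358894 7.521241689425881
0.2 28.8 [ 0.6151 -0.0888] tx,ty cm 9.454555185329697 7.045580215860867
0.4 29.7 [ 0.6041 -0.0866] tx,ty cm 9.644403562146405 5.9391219355771
0.6 31.6 [ 0.5936 -0.086 ] tx,ty cm 9.684153629704394 4.893794511697974
0.8 29.3 [ 0.5803 -0.0898] tx,ty cm 9.261875508851038 3.566700746734319
1.0 27.1 [ 0.5683 -0.0965] tx,ty cm 8.566292616105029 2.3929192012304177
1.2 25.8 [ 0.5588 -0.1045] tx,ty cm 7.736906622991728 1.4638217810015672
1.4 25.2 [ 0.5515 -0.1136] tx,ty cm 6.809533069976238 0.7572572421651607
1.5 25.0 [ 0.5487 -0.1184] tx,ty cm 6.321096604536666 0.48372924111999277
1.57 25.0 [ 0.5469 -0.1219] tx,ty cm 5.968006964949481 0.32072342862225073
1.65 25.0 [ 0.5453 -0.1258] tx,ty cm 5.571450860558547 0.1689266762266664
```

>>> {"method": "move_arm", "body": {
  "rows": [
    {"ax": 0, "ay": 0, "az": 0, "tx": 3, "ty": 2.8, "tz": 0, "claw": 0},
    {"ax": 0, "ay": 0, "az": 0, "tx": 6, "ty": 5.6, "tz": 1, "claw": 0},
    {"ax": 0, "ay": 0, "az": 0, "tx": 9, "ty": 8.5, "tz": 3, "claw": 0},
    {"ax": 0, "ay": 0, "az": 0, "tx": 9, "ty": 8.5, "tz": 6, "claw": 0},
    {"ax": 0, "ay": 0, "az": 0, "tx": 9, "ty": 8.5, "tz": 9, "claw": 0},
    {"ax": 0, "ay": 0, "az": 0, "tx": 9, "ty": 8.5, "tz": 11, "claw": 0},
    {"ax": 0, "ay": 0, "az": 0, "tx": 9, "ty": 8.5, "tz": 11, "claw": 0}
  ]
}}

```text
time_s: 6.53
tcp_pos: [0.6267, -0.0911, 0.0848]
orientation: [-3.134, -0.002, 1.549]
contact_force: [-0.5, -1.0, 0.9]
gripper_width: 0.002
finger_force: 0.0
```

Run:
```python
from h import *
s=robot.get_state();print(s['tcp_pos'],s['orientation'])
cv2.imwrite("pics/w3.png",snapshot("wrist"))
```

```text
[ 0.6267 -0.0911  0.0848] [-3.1343 -0.0023  1.5489]
```

View pics/w3.png

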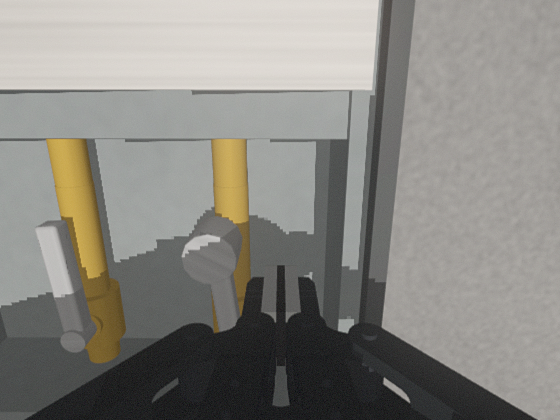

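The fingers sit between the knob (210,250) and the wall (320), well clear of the cover edge (row 90). I'll descend and sweep.

>>> {"method": "move_arm", "body": {
  "rows": [
    {"ax": 0, "ay": 0, "az": 0, "tx": 0, "ty": 0, "tz": 2, "claw": 0},
    {"ax": 0, "ay": 0, "az": 0, "tx": 0, "ty": 0, "tz": 3.8, "claw": 0},
    {"ax": 0, "ay": 0, "az": 0, "tx": 0.1, "ty": -0.5, "tz": 3.8, "claw": 0},
    {"ax": 0, "ay": 0, "az": 0, "tx": 0.3, "ty": -1.0, "tz": 3.8, "claw": 0},
    {"ax": 0, "ay": 0, "az": 0, "tx": 0.5, "ty": -1.5, "tz": 3.8, "claw": 0},
    {"ax": 0, "ay": 0, "az": 0, "tx": 0.6, "ty": -2.0, "tz": 3.8, "claw": 0},
    {"ax": 0, "ay": 0, "az": 0, "tx": 0.65, "ty": -2.55, "tz": 3.8, "claw": 0},
    {"ax": 0, "ay": 0, "az": 0, "tx": 0.7, "ty": -3.1, "tz": 3.8, "claw": 0},
    {"ax": 0, "ay": 0, "az": 0, "tx": 0.7, "ty": -3.6, "tz": 3.8, "claw": 0}
  ]
}}

```text
time_s: 7.33
tcp_pos: [0.5937, -0.0868, 0.0523]
orientation: [3.139, 0.0, 1.545]
contact_force: [2.8, -0.6, 0.5]
gripper_width: 0.0
finger_force: 1.4
```

>>> {"method": "move_arm", "body": {
  "rows": [
    {"ax": 0, "ay": 0, "az": 0, "tx": -0.2, "ty": -0.6, "tz": 0.2, "claw": 0},
    {"ax": 0, "ay": 0, "az": 0, "tx": -0.45, "ty": -1.3, "tz": 0.2, "claw": 0},
    {"ax": 0, "ay": 0, "az": 0, "tx": -0.8, "ty": -1.9, "tz": 0.2, "claw": 0},
    {"ax": 0, "ay": 0, "az": 0, "tx": -1.15, "ty": -2.5, "tz": 0.2, "claw": 0},
    {"ax": 0, "ay": 0, "az": 0, "tx": -1.55, "ty": -3.0, "tz": 0.2, "claw": 0},
    {"ax": 0, "ay": 0, "az": 0, "tx": -1.95, "ty": -3.45, "tz": 0.2, "claw": 0},
    {"ax": 0, "ay": 0, "az": 0, "tx": -2.4, "ty": -3.8, "tz": 0.2, "claw": 0},
    {"ax": 0, "ay": 0, "az": 0, "tx": -2.9, "ty": -4.15, "tz": 0.2, "claw": 0},
    {"ax": 0, "ay": 0, "az": 0, "tx": -3.4, "ty": -4.4, "tz": 0.2, "claw": 0},
    {"ax": 0, "ay": 0, "az": 0, "tx": -3.7, "ty": -4.6, "tz": 0.2, "claw": 0},
    {"ax": 0, "ay": 0, "az": 0, "tx": -3.7, "ty": -4.6, "tz": 0.2, "claw": 0}
  ]
}}

```text
time_s: 8.25
tcp_pos: [0.5472, -0.1215, 0.0493]
orientation: [3.14, -0.002, 1.545]
contact_force: [4.5, 5.4, -2.5]
gripper_width: -0.003
finger_force: 2.7
```

>>> {"method": "move_arm", "body": {
  "rows": [
    {"ax": 0, "ay": 0, "az": 0, "tx": -0.2, "ty": 0, "tz": 0, "claw": 0},
    {"ax": 0, "ay": 0, "az": 0, "tx": -0.4, "ty": 0, "tz": 0, "claw": 0},
    {"ax": 0, "ay": 0, "az": 0, "tx": -0.5, "ty": 0, "tz": 0, "claw": 0},
    {"ax": 0, "ay": 0, "az": 0, "tx": -0.5, "ty": 0, "tz": 0, "claw": 0}
  ]
}}

```text
time_s: 8.58
tcp_pos: [0.5472, -0.1221, 0.0493]
orientation: [3.141, -0.006, 1.549]
contact_force: [3.4, 18.4, -0.1]
gripper_width: 0.0
finger_force: 9.2
```

At the stop (18 N, no more motion). I'll back off towards +y, rise, retract and check.

>>> {"method": "move_arm", "body": {
  "rows": [
    {"ax": 0, "ay": 0, "az": 0, "tx": 0.8, "ty": 0.1, "tz": 0, "claw": 0},
    {"ax": 0, "ay": 0, "az": 0, "tx": 1.8, "ty": 0.3, "tz": 0, "claw": 0},
    {"ax": 0, "ay": 0, "az": 0, "tx": 1.8, "ty": 0.3, "tz": -2, "claw": 0},
    {"ax": 0, "ay": 0, "az": 0, "tx": 1.8, "ty": 0.3, "tz": -5, "claw": 0},
    {"ax": 0, "ay": 0, "az": 0, "tx": 1.8, "ty": 0.3, "tz": -9, "claw": 0},
    {"ax": 0, "ay": 0, "az": 0, "tx": 0, "ty": 0, "tz": -13, "claw": 0},
    {"ax": 0, "ay": 0, "az": 0, "tx": -4, "ty": 0, "tz": -15, "claw": 0},
    {"ax": 0, "ay": 0, "az": 0, "tx": -7, "ty": 0, "tz": -15, "claw": 0},
    {"ax": 0, "ay": 0, "az": 0, "tx": -7, "ty": 0, "tz": -15, "claw": 0},
    {"ax": 0, "ay": 0, "az": 0, "tx": -7, "ty": 0, "tz": -15, "claw": 0}
  ]
}}

```text
time_s: 9.42
tcp_pos: [0.5433, -0.2004, 0.1992]
orientation: [-3.14, 0.001, 1.54]
contact_force: [-0.3, 0.9, 0.6]
gripper_width: 0.004
finger_force: 0.0
```

Run:
```python
from h import *
s=robot.get_state();print(s['tcp_pos'],s['orientation'],s['contact_force'])
T=T_wrist(s)
cv2.imwrite("pics/w4.png",np.hstack([cv2.resize(snapshot("wrist"),(400,300)),cv2.resize(snapshot("top"),(400,300))]))
P=[[.5963,-.1482,.05],[.5383,-.1467,.064],[.5071,-.1463,.052],[.5056,-.0802,.05]]
print(proj(P,"wrist",T)*[400/560,300/420])
```

```text
[ 0.5433 -0.2004  0.1992] [-3.1403  0.0015  1.5395] [-0.3481  0.9441  0.6065]
[[247.5378  87.2046]
 [193.6117  88.8114]
 [164.9139  88.2382]
 [158.7734  20.7892]]
```

View pics/w4.png

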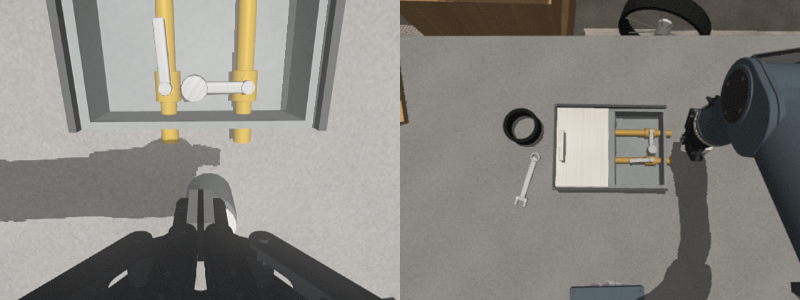

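The knob lever stands square across its pipe: knob at (194,88), where the fully shut position predicted it, with the pivot at (247,88). The plain lever is unchanged with its tip at (159,20), the cover is against the stop, and the arm is clear. I'm handing the job in.

```bash
python3 -c "
from rig import job
print(job.close_job())"
```

```text
the job is handed in; nothing more can be done
None
```

The cover is pushed to its stop, the knob lever is fully shut and the plain lever is unmoved; the job was handed in at about 9.5 s with the arm clear of everything, and no pass/fail verdict came back.

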